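# Move the sample bushes to the inspection rack in reverse order

### The job

The four sample bushes stand in the wooden rack in the order they were turned, the first beside the rack's upright stop pin. Move them one at a time, starting with the one beside the stop pin and working along the row, into the metal rack in reverse order: the first goes into the pocket farthest from the metal rack's stop pin and the last into the pocket beside that pin. Stand each upright and flat in its pocket, tip none over, and leave the grease tin and the tally counter where they are.

Things in the scene. Friction and masses are not known exactly. Their poses are not given: they have to be found in the camera images.
- bush_1: steel-grey turned flange bush, 28 mm in diameter, 22 mm high, about 30 g. Loose, standing upright with its flange down in one of the four pockets of the wooden rack at the start (which one varies). Grip it across the middle at its full diameter. Origin: centre of the underside; z up along its axis.
- bush_2: brass-yellow turned flange bush, the narrowest, 22 mm in diameter, 18 mm high. Loose, standing upright with its flange down in one of the four pockets of the wooden rack at the start (which one varies). Grip it across the middle at its full diameter. Origin: centre of the underside; z up along its axis.
- bush_3: steel-grey flange bush, the widest and lowest, 32 mm in diameter, 12 mm high (9 mm of it above the rack's top face while in a pocket). Loose, standing upright with its flange down in one of the four pockets of the wooden rack at the start (which one varies). Grip it across the middle at its full diameter. Origin: centre of the underside; z up along its axis.
- bush_4: steel-grey flange bush, the tallest, 24 mm in diameter, 30 mm high. Loose, standing upright with its flange down in one of the four pockets of the wooden rack at the start (which one varies). Grip it across the middle at its full diameter. Origin: centre of the underside; z up along its axis.
- wood_rack: light wooden rack, holds the bushes at the start, fixed: plate 64 (x) by 229 (y) by 14 mm high. Round pockets 46 wide, 3 deep, floor 11 above the table, at x = 0, y = -76.5, -25.5, 25.5, 76.5 mm. At y = +107 or -107 (varies) stands its stop pin, at the other end a flat dark disc 12 wide, 3 high. Origin: centre of underside; y along the row, z up.
- metal_rack: aluminium rack, empty at the start, fixed: plate 84 (x) by 229 (y) by 14 mm high; 7 mm high foot flanges make it 96 wide. Round pockets 46 wide, 3 deep, floor 11 above the table, at x = 0, y = -76.5, -25.5, 25.5, 76.5 mm. At y = +107 or -107 (varies) stands its stop pin, at the other end a flat dark disc 12 wide, 3 high. Origin: centre of underside; y along the row, z up.
- wood_pin: steel stop pin standing at one end of the wooden rack, 8 mm in diameter on a 12 mm foot, 32 mm high, fixed. Origin: centre of its foot, on the rack's top face, 14 mm above the table. The nearest pocket's centre is 30.5 mm away, the others 81.5, 132.5 and 183.5 mm.
- metal_pin: steel stop pin standing at one end of the metal rack, 8 mm in diameter on a 12 mm foot, 32 mm high, fixed. Origin: centre of its foot, on the rack's top face, 14 mm above the table. The nearest pocket's centre is 30.5 mm away, the others 81.5, 132.5 and 183.5 mm.
- grease_tin: bystander: round green and white grease tin, 66 mm in diameter, 34 mm high, loose, standing behind the racks. Origin: centre of the underside.
- tally_counter: bystander: small round-faced hand tally counter, 27 x 52 x 54 mm, loose, standing behind the racks at the left. Origin: centre of the underside.
Things that resemble listed ones, but are neither listed nor needed, are in the scene too. What is shaped like the bush_3 but orange is not meant. What is shaped like the bush_2 but purple is not meant.

How it is judged:
By the outcome, as a careful person would: the job done as asked, in the order asked, and still so for the second after the job is handed in, with the robot touching nothing.
It also fails if it takes over 86 s, if anything falls off the work surface, if the arm or the gripper's body presses on something with over 40 N, if the wrist force passes 120 N, or if a joint passes its speed limit or range.

### The arm

A 6-joint arm with a two-finger parallel gripper is mounted at the origin on a cart in front of the work surface, level with it; the furniture and walls round the work are solid. World frame = base frame: x ahead of the robot, y to its left, z up, the work surface at z = 0. Lengths are in m, angles in rad, forces in N, time in s.
With the tool pointing down it reaches from about 0.35 to 0.925 m from the base axis. Payload 6.4 kg.
Tool frame: the origin (TCP) lies between the finger pads; the fingertips stand 14 mm ahead of it and the grasp point (between the pads) lies 5 mm behind it; z points along the fingers, y is the line along which they close (so a half turn about z gives the same grasp; the last joint's range is limited). The gripper opens to 85 mm and grips with 20 to 120 N. Pads are 22 mm wide; open, the fingers measure 114 mm over their backs; the gripper's body (76 mm by 85 mm) begins 54 mm behind the grasp point. The pads swing forward as they close: fully open they stand 13 mm farther back than shut.
Start: joints at [-1.29, 0.245, 1.558, -0, 1.339, -0.174], TCP at [0.286, -0.584, 0.245] pointing down, gripper open.
Joint ranges: [-3.13, 3.13], [-1.02, 2.26], [0.13, 2.54], [-0.95, 4.09], [0.21, 2.88], [-2.74, 2.74]. Speed limits (rad/s): [2.57, 2.57, 3.14, 3.14, 3.14, 3.14].

### API

Orientations are given as a unit quaternion [x, y, z, w].
In Python, from plant import sense, optics, robot gives the robot as it stands.
- The arm moves only by the shell command python3 -m handwheel 'ROWS' [FORCE]. ROWS is JSON, a list of rows, each an object with "rot": the turn, a rotation vector about the world's x, y, z in rad, a list of three; "xyz": the shift along the world's x, y, z in m, a list of three; "fingers": the opening, from 0 (shut) to 1 (fully open). A call has 1 to 5 rows; each row is the pose to reach, as a shift and turn from the pose commanded when the call began; what a row does not reach only later rows make up. A row lasts 1/8 s, in which the tool goes at most 62.5 mm and 10.7 degrees, less where a joint would pass 70% of its speed; a pose out of reach is approached as far as the arm can. A call with a gripper value outside its range is refused whole. The fingers move at their own pace and stop on an object; FORCE is the grip in N (left out, the last holds). Time passes only in rows, so rows that repeat a pose let the fingers close. It gives the time, the measured TCP pose, the force, the opening and the grip force at its end, in the units of the state.
- sense(): the state, without advancing time (a new reading comes with each control period).
- optics.camera(name): name is "scene" or "top"; returns (picture, depth): 384x512x3 uint8, blue, green, red; 384x512 float32, m along the optical axis (not along the pixel's ray), 0 where there is no reading.
- optics.camera_model(name): a dict with "intrinsics" (3x3 intrinsics, pixels), "origin" and "attitude" of the camera in the world. Camera axes: x right, y up, looking along -z (the intrinsics and any distortion apply to the point x, -y, -z); pixel columns grow to the right and rows downward; lengths in m; the calibration is good to about 2 mm. A picture is of the moment at which its call begins. camera_model takes no time and is no camera call.
- robot.close_job(): hands the job in; it is judged then, once.
The state is a dict: "time_s": time; "joint_pos": joint angles; "joint_velocities": joint speeds; "tau": joint torques, N m; "tool_pos": TCP position; "orientation": TCP orientation; "ft_force": force on the tool from outside, world axes, zero at the start; "moment": the same for the moment, N m; "finger_gap": finger opening in m; "grip_force": force on a finger pad.
Only numpy, scipy, OpenCV 4.12 (cv2) and the standard library are available. Lean on these libraries where they do the work, as an engineer would, in place of code of your own. Each camera call takes 0.05 s, during which the arm holds its last target. There are 200 camera calls.

## Working session

There is one attempt and no reset: what is moved stays moved. The work goes in short steps, Python scripts to look and compute and a shell command to move; the robot and the scene stay as the last step left them, time stands still between calls to the robot, and variables do not carry over. Pictures are saved under pics/ and viewed, at most 14 in all, crops included, and the job is handed in when it is done.

```bash
mkdir -p pics; ls; cat > h.py <<'E'
import numpy as np, cv2
from plant import sense, optics, robot
def ray(m,u,v):
    K=np.array(m["intrinsics"]);R=np.array(m["attitude"])
    if R.shape!=(3,3):
        from scipy.spatial.transform import Rotation as Ro
        R=Ro.from_quat(R.ravel()).as_matrix()
    p=cv2.undistortPoints(np.array([[[u,v]]],float),K,np.array(m["distortion"],float) if "distortion" in m else None)[0,0]
    return np.array(m["origin"],float), R@np.array([p[0],-p[1],-1.])
def onz(m,u,v,z):
    o,d=ray(m,u,v); return o+d*(z-o[2])/d[2]
E
python3 - <<'E'
from h import *
for n in("top","scene"):
    p,d=optics.camera(n);cv2.imwrite(f"pics/{n}0.png",p);np.save(f"{n}_d.npy",d);m=optics.camera_model(n);print(n,m)
s=sense();print(s)
E
```

```text
pics
top {'intrinsics': array([[352.21750655,   0.        , 265.73596466],
       [  0.        , 352.21750655, 196.47385118],
       [  0.        ,   0.        ,   1.        ]]), 'origin': array([0.49463713, 0.06708614, 0.90948108]), 'attitude': array([ 0.02452071, -0.00871557, -0.69952862,  0.71413058])}
scene {'intrinsics': array([[481.82716065,   0.        , 253.11968017],
       [  0.        , 481.82716065, 187.32869364],
       [  0.        ,   0.        ,   1.        ]]), 'origin': array([-0.10605935, -0.52436235,  0.42929761]), 'attitude': array([ 0.5028422 , -0.21986108, -0.33927246,  0.76400591])}
{'time_s': 0.1, 'joint_pos': array([-1.29009085e+00,  2.45747597e-01,  1.55888872e+00, -3.46554193e-05,
        1.33872584e+00, -1.74112579e-01]), 'joint_velocities': array([-0.00022128, -0.00130491, -0.00330845, -0.00043814, -0.00076492,
        0.00045111]), 'tau': array([ 4.96019911e-04, -4.30668318e+01, -3.27128649e+01, -1.24130652e-04,
        2.81982087e-03, -4.72427303e-06]), 'tool_pos': array([ 0.28539916, -0.58345562,  0.24429018]), 'orientation': array([ 9.74252526e-01,  2.25457828e-01, -6.39674110e-05, -8.82595151e-04]), 'ft_force': array([-0.86223966,  0.49146427, -0.04570677]), 'moment': array([ 0.05123978, -0.00286387,  0.01797966]), 'grip_force': 0.0, 'finger_gap': 0.08517146889893037}
```

View pics/top0.png

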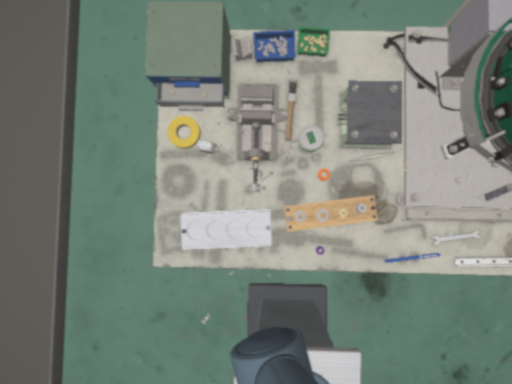

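View pics/scene0.png

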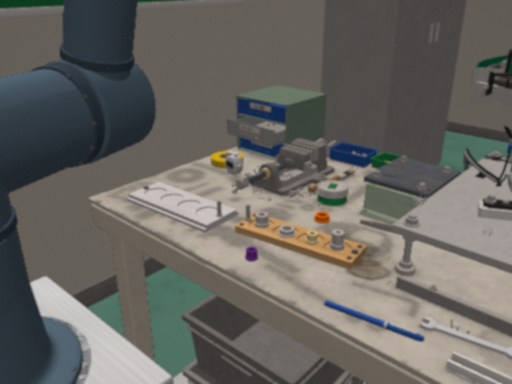

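The top view shows the metal rack at (226,229) and the wooden rack at (330,213), with an orange decoy at (323,174) and a purple decoy at (320,250). In the scene view the wood pin is at (248,212), the rack's +y end. The bushes follow it at (262,218), (287,230), brass (312,237) and (338,240). The metal pin is at (219,208), the rack's −y end.

```bash
python3 - <<'E'
from h import *
p=cv2.imread("pics/top0.png");s=cv2.imread("pics/scene0.png")
a=cv2.resize(p[185:260,170:390],(800,273),interpolation=cv2.INTER_CUBIC)
b=cv2.resize(s[170:275,120:385],(800,317),interpolation=cv2.INTER_CUBIC)
cv2.imwrite("pics/crop1.png",np.vstack([a,b]))
m=optics.camera_model("top");hsv=cv2.cvtColor(p,cv2.COLOR_BGR2HSV)
roi=np.zeros(p.shape[:2],np.uint8);roi[185:262,172:385]=1
wood=((hsv[...,0]>8)&(hsv[...,0]<25)&(hsv[...,1]>100)&(roi>0)).astype(np.uint8)
wood[:,:280]=0
metal=((hsv[...,2]>185)&(hsv[...,1]<40)&(roi>0)).astype(np.uint8); metal[:,280:]=0
for n,k,z in(("wood",wood,.014),("metal",metal,.014)):
    c=max(cv2.findContours(cv2.morphologyEx(k,cv2.MORPH_CLOSE,np.ones((9,9))),0,2)[0],key=cv2.contourArea)
    w=np.array([onz(m,u,v,z)[:2] for u,v in c[:,0]],np.float32)
    r=cv2.minAreaRect(w);bx=cv2.boxPoints(r);print(n,r,cv2.boundingRect(c))
    e=max([bx[1]-bx[0],bx[2]-bx[1]],key=np.linalg.norm);print("dir deg",np.degrees(np.arctan2(e[1],e[0])))
d=np.load("top_d.npy")
for q in [(302,216),(323,214),(343,212),(361,209),(226,216),(280,200)]:
    o,r=ray(m,*q);print(q,(o+r*d[q[1],q[0]]).round(4))
E
```

```text
Traceback (most recent call last):
ValueError: max() iterable argument is empty
```

View pics/crop1.png

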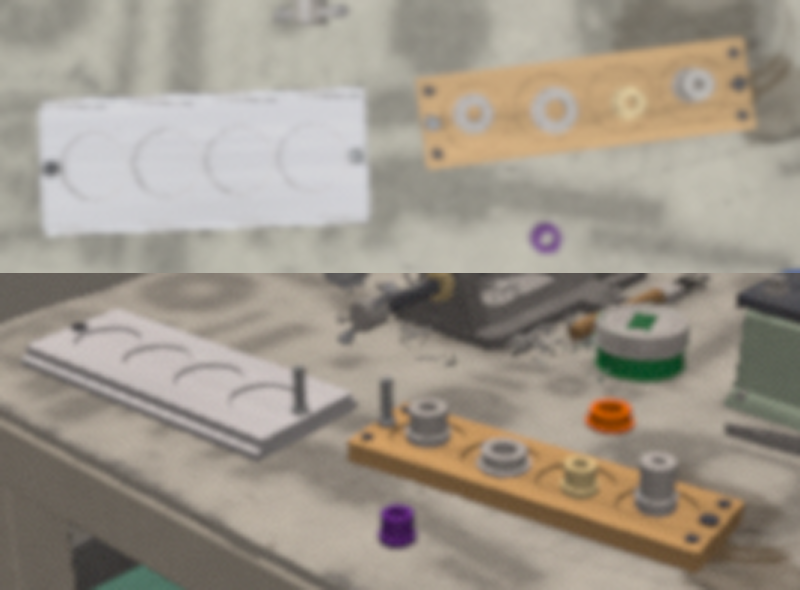

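The crop confirms the row from the pin: bush_1 (302,216), bush_3 (323,215), brass bush_2 (343,213), then tall bush_4 (361,208). What could be mistaken: the orange ring (323,174) for bush_3 and the purple one (320,250) for bush_2. Both are off the rack and excluded. The metal pin is on the right (−y), with its dark disc on the left.

```bash
python3 - <<'E'
from h import *
p=cv2.imread("pics/top0.png")
m=optics.camera_model("top");hsv=cv2.cvtColor(p,cv2.COLOR_BGR2HSV)
for q in[(226,216),(245,240),(280,200),(312,205)]:print(q,hsv[q[1],q[0]])
roi=np.zeros(p.shape[:2],np.uint8);roi[185:262,172:385]=1
wood=((hsv[...,0]>8)&(hsv[...,0]<25)&(hsv[...,1]>85)&(roi>0)).astype(np.uint8);wood[:,:280]=0
metal=((hsv[...,0]>105)&(hsv[...,0]<150)&(hsv[...,2]>130)&(roi>0)).astype(np.uint8);metal[:,280:]=0
d=np.load("top_d.npy")
for n,k,z in(("wood",wood,.014),("metal",metal,.014)):
    c=max(cv2.findContours(cv2.morphologyEx(k,cv2.MORPH_CLOSE,np.ones((9,9))),0,2)[0],key=cv2.contourArea)
    w=np.array([onz(m,u,v,z)[:2] for u,v in c[:,0]],np.float32)
    r=cv2.minAreaRect(w);bx=cv2.boxPoints(r);print(n,r,cv2.boundingRect(c))
    e=max([bx[1]-bx[0],bx[2]-bx[1]],key=np.linalg.norm);print("dir deg",np.degrees(np.arctan2(e[1],e[0])))
# crop scale 800/220; crop px -> image px
f=lambda x,y:((x+.5)/800*220-.5+170,(y+.5)/273*75-.5+185)
for n,(x,y),z in[("b1",(474,114),.033),("b3",(555,110),.023),("b2",(630,102),.029),("b4",(696,85),.041),("wpin",(433,123),.046),("wdisc",(739,83),.017),("mdisc",(51,168),.017),("mpin",(356,155),.046),("wc",(429,91),.014),("wc",(437,153),.014),("wc",(733,53),.014),("wc",(742,115),.014)]:
    print(n,onz(m,*f(x,y),z)[:2].round(4))
for q in [(306,213),(312,205),(226,216),(280,200),(250,230)]:
    o,r=ray(m,*q);print(q,(o+r*d[q[1],q[0]]).round(4))
E
```

```text
(226, 216) [115   7 213]
(245, 240) [120   5 208]
(280, 200) [ 25  21 159]
(312, 205) [ 17  95 201]
wood ((0.4989848732948303, -0.07820381224155426), (0.06071272864937782, 0.22676432132720947), 8.378971099853516) (286, 196, 91, 34)
dir deg -81.621025
metal ((0.45214956998825073, 0.1886015385389328), (0.09218089282512665, 0.22686338424682617), 3.3617258071899414) (181, 210, 90, 39)
dir deg -86.63827
b1 [0.489  0.0011]
b3 [ 0.4929 -0.0552]
b2 [ 0.4995 -0.1054]
b4 [ 0.5118 -0.1472]
wpin [0.4825 0.0295]
wdisc [ 0.5142 -0.1827]
mdisc [0.445 0.294]
mpin [0.4599 0.0808]
wc [0.5042 0.0313]
wc [0.4613 0.025 ]
wc [ 0.535  -0.1793]
wc [ 0.4922 -0.1858]
(306, 213) [ 0.4967 -0.0156  0.0118]
(312, 205) [ 0.5173 -0.0301  0.0149]
(226, 216) [0.4847 0.1882 0.0102]
(280, 200) [ 0.5289  0.0508 -0.0013]
(250, 230) [0.4504 0.1259 0.0098]
```

```bash
python3 -m handwheel '[{"rot":[0,0,0.15],"xyz":[0.02,0.058,0],"fingers":1},{"rot":[0,0,0.3],"xyz":[0.04,0.116,0],"fingers":1},{"rot":[0,0,0.45],"xyz":[0.06,0.174,0],"fingers":1},{"rot":[0,0,0.6],"xyz":[0.08,0.232,0],"fingers":1},{"rot":[0,0,0.75],"xyz":[0.1,0.29,0],"fingers":1}]' 40
python3 -m handwheel '[{"rot":[0,0,0.15],"xyz":[0.02,0.058,0],"fingers":1},{"rot":[0,0,0.3],"xyz":[0.04,0.116,-0.02],"fingers":1},{"rot":[0,0,0.45],"xyz":[0.06,0.174,-0.05],"fingers":1},{"rot":[0,0,0.514],"xyz":[0.08,0.232,-0.08],"fingers":1},{"rot":[0,0,0.514],"xyz":[0.103,0.295,-0.12],"fingers":1}]'
cat > st.py <<'E'
from h import *
from scipy.spatial.transform import Rotation as R
s=sense();r=R.from_quat(s["orientation"]).as_matrix()
print(round(s["time_s"],2),s["tool_pos"].round(4),"ydir",np.degrees(np.arctan2(r[1,1],r[0,1])).round(2),"z",r[:,2].round(3),"gap",round(s["finger_gap"],4),s["ft_force"].round(1),s["grip_force"],s["joint_pos"].round(2))
E
python3 st.py
```

```text
time_s: 0.72
tool_pos: [0.3857, -0.2919, 0.2449]
orientation: [0.823, 0.568, 0.0, -0.0]
ft_force: [0.2, 0.3, -0.1]
finger_gap: 0.0855
grip_force: 0.0
time_s: 1.35
tool_pos: [0.4804, -0.0208, 0.1393]
orientation: [0.653, 0.758, 0.0, 0.001]
ft_force: [0.5, -0.9, -0.2]
finger_gap: 0.0854
grip_force: 0.0
1.35 [ 0.4804 -0.0208  0.1393] ydir 8.52 z [ 0.001 -0.    -1.   ] gap 0.0854 [ 0.5 -0.9 -0.2] 0.0 [-0.28 -0.03  2.06 -0.    1.11 -0.43]
```

```bash
python3 -m handwheel '[{"rot":[0,0,0],"xyz":[0,0,0],"fingers":1},{"rot":[0,0,0],"xyz":[0,0,0],"fingers":1},{"rot":[0,0,0],"xyz":[0,0,0],"fingers":1}]' >/dev/null; python3 st.py; python3 - <<'E'
from h import *
t,_=optics.camera("top");s,_=optics.camera("scene")
a=cv2.resize(t[175:260,250:400],(800,453),interpolation=cv2.INTER_CUBIC)
cv2.imwrite("pics/s1.png",s[130:270,150:400].repeat(3,0).repeat(3,1)); cv2.imwrite("pics/t1.png",a)
E
```

```text
1.73 [ 0.4805 -0.0239  0.1409] ydir 8.37 z [ 0.002 -0.001 -1.   ] gap 0.0852 [-0.  -0.7  0.1] 0.0 [-0.29 -0.03  2.06 -0.    1.11 -0.43]
```

View pics/s1.png

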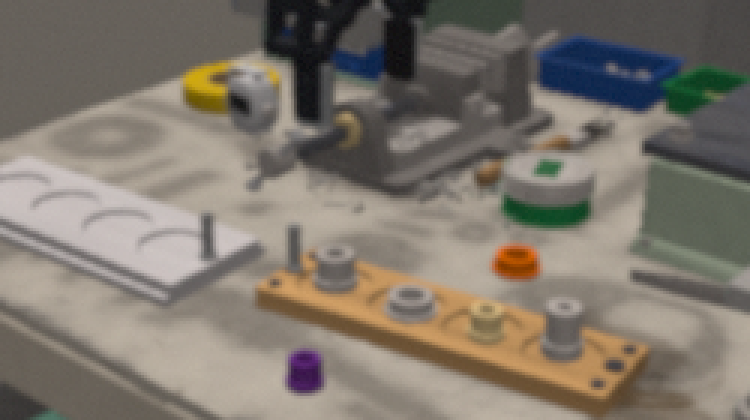

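The scene view shows the gripper high above the rack with all four bushes undisturbed. Tops in this crop: b1 (335,253), b3 (411,294), b2 (487,307), b4 (565,306). I'll cross-check these against the top view.

```bash
python3 - <<'E'
from h import *
m=optics.camera_model("scene")
for n,(x,y),z in[("b1",(335,253),.033),("b3",(411,294),.023),("b2",(487,307),.029),("b4",(565,306),.041),("wpin",(294,226),.046),("mpin",(208,214),.046)]:
    print(n,onz(m,150+(x-1)/3,130+(y-1)/3,z)[:2].round(4))
E
```

```text
b1 [ 0.4879 -0.0013]
b3 [ 0.4922 -0.0575]
b2 [ 0.5001 -0.1067]
b4 [ 0.5117 -0.1509]
wpin [0.4794 0.0248]
mpin [0.4563 0.0769]
```

```bash
python3 -m handwheel '[{"rot":[0,0,0],"xyz":[0.008,0.024,-0.04],"fingers":1},{"rot":[0,0,0],"xyz":[0.008,0.024,-0.08],"fingers":1},{"rot":[0,0,0],"xyz":[0.008,0.024,-0.1],"fingers":1},{"rot":[0,0,0],"xyz":[0.008,0.024,-0.11],"fingers":1},{"rot":[0,0,0],"xyz":[0.008,0.024,-0.11],"fingers":1}]' >/dev/null; python3 st.py
python3 -m handwheel '[{"rot":[0,0,0],"xyz":[0,0,0],"fingers":0.3},{"rot":[0,0,0],"xyz":[0,0,0],"fingers":0.2},{"rot":[0,0,0],"xyz":[0,0,0],"fingers":0.1},{"rot":[0,0,0],"xyz":[0,0,0],"fingers":0},{"rot":[0,0,0],"xyz":[0,0,0],"fingers":0}]' 30; python3 st.py
python3 - <<'E'
from h import *
s,_=optics.camera("scene")
cv2.imwrite("pics/s2.png",cv2.resize(s[170:270,200:380],(720,400),interpolation=cv2.INTER_CUBIC))
E
```

```text
2.45 [0.4881 0.0008 0.0301] ydir 8.43 z [-0.  0. -1.] gap 0.0854 [-0.5 -0.7  0.2] 0.0 [-0.23  0.19  2.07 -0.    0.88 -0.38]
time_s: 3.08
tool_pos: [0.4883, 0.0013, 0.0306]
orientation: [0.653, 0.758, 0.0, 0.0]
ft_force: [-2.5, 0.2, 6.0]
finger_gap: 0.0265
grip_force: 29.5
3.08 [0.4883 0.0013 0.0306] ydir 8.49 z [ 0.001 -0.    -1.   ] gap 0.0265 [-2.5  0.2  6. ] 29.470231533050537 [-0.23  0.19  2.07 -0.    0.88 -0.38]
```

View pics/s2.png

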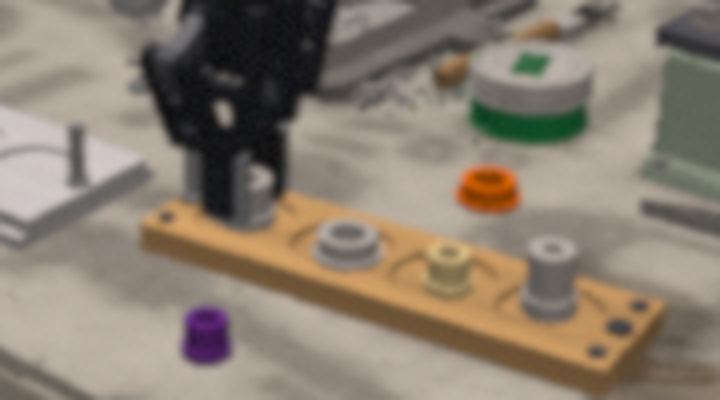

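The scene view shows the fingers closed on bush_1 around (250,190), everything else unchanged. Lift and carry.

```bash
python3 -m handwheel '[{"rot":[0,0,0],"xyz":[0,0,0.02],"fingers":0},{"rot":[0,0,0],"xyz":[0,0,0.045],"fingers":0},{"rot":[0,0,0],"xyz":[0,0,0.065],"fingers":0},{"rot":[0,0,-0.02],"xyz":[-0.005,0.035,0.065],"fingers":0},{"rot":[0,0,-0.04],"xyz":[-0.014,0.085,0.065],"fingers":0}]'; python3 st.py
```

```text
time_s: 3.75
tool_pos: [0.4744, 0.0866, 0.0954]
orientation: [0.669, 0.743, 0.0, 0.001]
ft_force: [0.6, 0.2, -0.7]
finger_gap: 0.0265
grip_force: 29.7
3.75 [0.4744 0.0866 0.0954] ydir 6.0 z [ 0.001 -0.    -1.   ] gap 0.0265 [ 0.6  0.2 -0.7] 29.695127606391907 [-0.06  0.05  2.08  0.    1.01 -0.16]
```

```bash
python3 -m handwheel '[{"rot":[0,0,-0.01],"xyz":[-0.008,0.05,0],"fingers":0},{"rot":[0,0,-0.02],"xyz":[-0.016,0.1,0],"fingers":0},{"rot":[0,0,-0.03],"xyz":[-0.023,0.145,0],"fingers":0},{"rot":[0,0,-0.04],"xyz":[-0.028,0.176,0],"fingers":0},{"rot":[0,0,-0.04],"xyz":[-0.028,0.176,0],"fingers":0}]'; python3 st.py; python3 - <<'E'
from h import *
s,_=optics.camera("scene")
cv2.imwrite("pics/s3.png",cv2.resize(s[130:250,90:290],(800,480),interpolation=cv2.INTER_CUBIC))
E
```

```text
time_s: 4.38
tool_pos: [0.4453, 0.2639, 0.0947]
orientation: [0.681, 0.732, -0.0, -0.0]
ft_force: [0.5, -0.5, -0.8]
finger_gap: 0.0265
grip_force: 29.7
4.38 [0.4453 0.2639 0.0947] ydir 4.09 z [-0. -0. -1.] gap 0.0265 [ 0.5 -0.5 -0.8] 29.695335924625397 [0.32 0.13 1.99 0.   1.02 0.24]
```

View pics/s3.png

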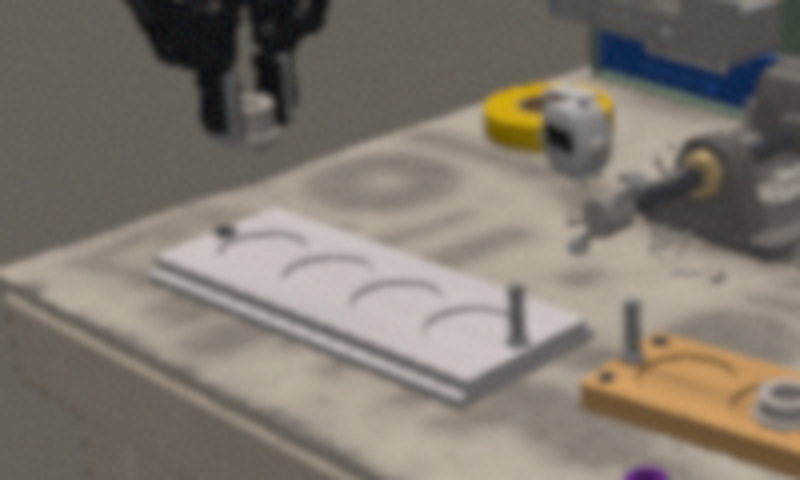

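Bush_1 hangs upright in the fingers at about (257,125), over the far-left pocket. I'll work out how far it sits from the TCP.

```bash
python3 - <<'E'
from h import *
m=optics.camera_model("scene")
for x,y,z in((257,124,.086),(255,142,.075),(258,100,.097)): print(onz(m,90+(x-1.5)/4,130+(y-1.5)/4,z).round(4))
# pocket arcs: back top arc apex pts of 1st pocket & pin, disc
for x,y,z in((262,232,.014),(226,231,.017),(327,256,.014),(395,281,.014),(468,307,.014)): print(onz(m,90+(x-1.5)/4,130+(y-1.5)/4,z).round(4))
E
```

```text
[0.4451 0.2563 0.086 ]
[0.4455 0.2602 0.075 ]
[0.4497 0.26   0.097 ]
[0.4587 0.2803 0.014 ]
[0.4426 0.2901 0.017 ]
[0.462  0.2287 0.014 ]
[0.4653 0.178  0.014 ]
[0.4693 0.1273 0.014 ]
```

```bash
python3 -m handwheel '[{"rot":[0,0,0],"xyz":[0.001,0,-0.03],"fingers":0},{"rot":[0,0,0],"xyz":[0.001,0,-0.05],"fingers":0},{"rot":[0,0,0],"xyz":[0.001,0,-0.06],"fingers":0},{"rot":[0,0,0],"xyz":[0.001,0,-0.063],"fingers":0},{"rot":[0,0,0],"xyz":[0.001,0,-0.064],"fingers":0}]'; python3 st.py
```

```text
time_s: 5.05
tool_pos: [0.4476, 0.2622, 0.0314]
orientation: [0.683, 0.731, 0.0, 0.0]
ft_force: [-0.0, 1.2, 0.9]
finger_gap: 0.0267
grip_force: 29.7
5.05 [0.4476 0.2622 0.0314] ydir 3.87 z [ 0.001  0.    -1.   ] gap 0.0267 [-0.   1.2  0.9] 29.69490945339203 [ 0.31  0.25  2.   -0.    0.89  0.24]
```

```bash
python3 -m handwheel '[{"rot":[0,0,0],"xyz":[0,0,-0.0005],"fingers":0},{"rot":[0,0,0],"xyz":[0,0,-0.0005],"fingers":0}]'; python3 -m handwheel '[{"rot":[0,0,0],"xyz":[0,0,0],"fingers":0.4},{"rot":[0,0,0],"xyz":[0,0,0],"fingers":0.6},{"rot":[0,0,0],"xyz":[0,0,0],"fingers":0.9},{"rot":[0,0,0],"xyz":[0,0,0],"fingers":1},{"rot":[0,0,0],"xyz":[0,0,0.01],"fingers":1}]'; python3 -m handwheel '[{"rot":[0,0,0],"xyz":[0,0,0.03],"fingers":1},{"rot":[0,0,0],"xyz":[0,0,0.065],"fingers":1},{"rot":[0,0,0.02],"xyz":[0.005,-0.05,0.065],"fingers":1},{"rot":[0,0,0.04],"xyz":[0.012,-0.11,0.065],"fingers":1},{"rot":[0,0,0.06],"xyz":[0.02,-0.17,0.065],"fingers":1}]'; python3 st.py;  python3 - <<'E'
from h import *
s,_=optics.camera("scene")
cv2.imwrite("pics/s4.png",cv2.resize(s[170:260,110:310],(800,360),interpolation=cv2.INTER_CUBIC))
E
```

```text
time_s: 5.3
tool_pos: [0.4473, 0.2625, 0.0309]
orientation: [0.683, 0.731, 0.0, 0.0]
ft_force: [-0.8, -0.6, -0.7]
finger_gap: 0.0266
grip_force: 29.7
time_s: 5.92
tool_pos: [0.4462, 0.2621, 0.04]
orientation: [0.683, 0.731, -0.001, -0.0]
ft_force: [-0.1, 0.1, 0.6]
finger_gap: 0.0853
grip_force: 0.0
time_s: 6.55
tool_pos: [0.4673, 0.0909, 0.1065]
orientation: [0.66, 0.751, 0.001, 0.001]
ft_force: [0.7, 0.3, -0.1]
finger_gap: 0.085
grip_force: 0.0
6.55 [0.4673 0.0909 0.1065] ydir 7.43 z [ 0.002 -0.    -1.   ] gap 0.085 [ 0.7  0.3 -0.1] 0.0 [-0.05  0.01  2.09 -0.    1.03 -0.18]
```

View pics/s4.png

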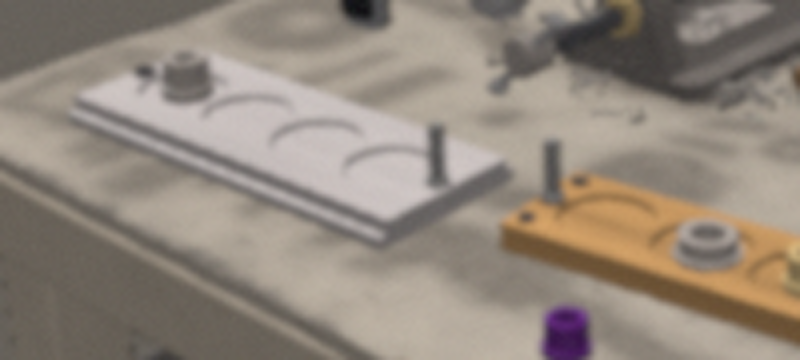

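```bash
python3 - <<'E'
from h import *
m=optics.camera_model("scene")
for x,y,z in((184,58,.033),(187,90,.014),(187,100,.011)): print(onz(m,110+(x-1.5)/4,170+(y-1.5)/4,z).round(4))
t,d=optics.camera("top");mt=optics.camera_model("top")
cv2.imwrite("pics/t2.png",cv2.resize(t[195:250,175:295],(800,367),interpolation=cv2.INTER_CUBIC))
E
```

```text
[0.445  0.2577 0.033 ]
[0.4457 0.2588 0.014 ]
[0.4417 0.2539 0.011 ]
```

View pics/t2.png

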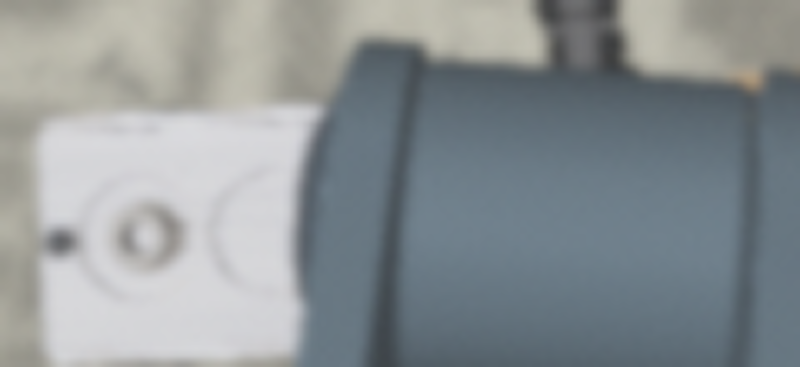

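The top view shows bush_1 standing centred in the far-left pocket, ring at (150,237) inside the pocket circle, next to the dark disc at (60,242). Next is bush_3.

```bash
python3 -m handwheel '[{"rot":[0,0,0.01],"xyz":[0.009,-0.055,0],"fingers":1},{"rot":[0,0,0.02],"xyz":[0.018,-0.11,0],"fingers":1},{"rot":[0,0,0.02],"xyz":[0.025,-0.147,0],"fingers":1},{"rot":[0,0,0.02],"xyz":[0.025,-0.147,-0.03],"fingers":1},{"rot":[0,0,0.02],"xyz":[0.025,-0.147,-0.05],"fingers":1}]'>/dev/null; python3 st.py
```

```text
7.28 [ 0.492  -0.0547  0.055 ] ydir 8.43 z [ 0.  0. -1.] gap 0.0855 [-0.   0.3 -0.3] 0.0 [-0.34  0.16  2.05  0.    0.93 -0.49]
```

```bash
python3 -m handwheel '[{"rot":[0,0,0],"xyz":[0,-0.0015,-0.015],"fingers":1},{"rot":[0,0,0],"xyz":[0,-0.0015,-0.023],"fingers":1},{"rot":[0,0,0],"xyz":[0,-0.0015,-0.0255],"fingers":1},{"rot":[0,0,0],"xyz":[0,-0.0015,-0.0255],"fingers":0.6},{"rot":[0,0,0],"xyz":[0,-0.0015,-0.0255],"fingers":0.5}]'; python3 -m handwheel '[{"rot":[0,0,0],"xyz":[0,0,0],"fingers":0.45},{"rot":[0,0,0],"xyz":[0,0,0],"fingers":0.4},{"rot":[0,0,0],"xyz":[0,0,0],"fingers":0.2},{"rot":[0,0,0],"xyz":[0,0,0],"fingers":0},{"rot":[0,0,0],"xyz":[0,0,0],"fingers":0}]' 30; python3 st.py
```

```text
time_s: 7.9
tool_pos: [0.4925, -0.0562, 0.0305]
orientation: [0.653, 0.757, 0.0, 0.001]
ft_force: [-0.3, -0.5, 0.1]
finger_gap: 0.0515
grip_force: 0.0
time_s: 8.52
tool_pos: [0.4921, -0.0562, 0.0303]
orientation: [0.653, 0.757, 0.0, 0.0]
ft_force: [-2.8, 1.2, 5.1]
finger_gap: 0.0252
grip_force: 33.1
8.53 [ 0.4921 -0.0562  0.0303] ydir 8.48 z [ 0. -0. -1.] gap 0.0252 [-2.8  1.2  5.1] 33.117552204093954 [-0.34  0.21  2.05 -0.    0.88 -0.49]
```

```bash
python3 -m handwheel '[{"rot":[0,0,0],"xyz":[0,0,0.005],"fingers":0},{"rot":[0,0,0],"xyz":[0,0,0.012],"fingers":0},{"rot":[0,0,0],"xyz":[0,0,0.025],"fingers":0},{"rot":[0,0,0],"xyz":[0,0,0.04],"fingers":0},{"rot":[0,0,0],"xyz":[0,0,0.065],"fingers":0}]';  python3 - <<'E'
from h import *
s,_=optics.camera("scene")
cv2.imwrite("pics/s5.png",cv2.resize(s[150:270,230:370],(700,600),interpolation=cv2.INTER_CUBIC))
E
```

```text
time_s: 9.15
tool_pos: [0.4916, -0.056, 0.0958]
orientation: [0.653, 0.757, -0.0, -0.0]
ft_force: [0.2, -0.3, 0.2]
finger_gap: 0.025
grip_force: 32.8
```

View pics/s5.png

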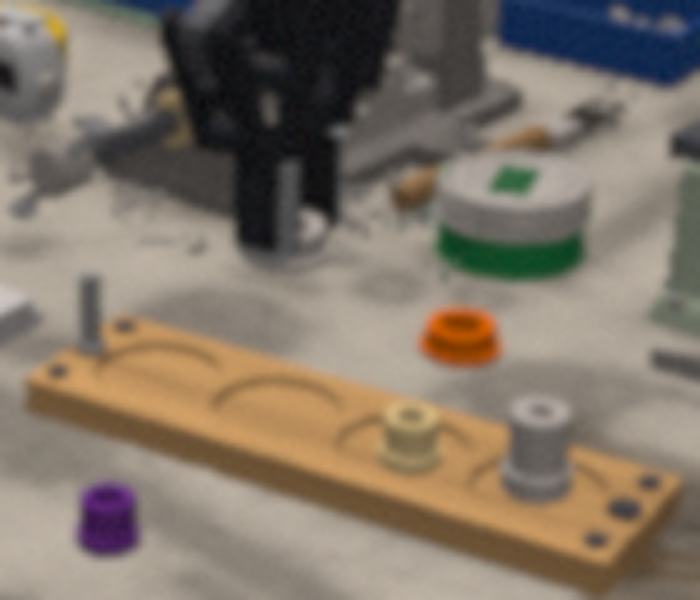

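The view shows bush_3 held upright, its flange just below the fingertips at (290,240), and its pocket empty. Carry to the second pocket.

```bash
python3 -m handwheel '[{"rot":[0,0,-0.01],"xyz":[-0.008,0.05,0],"fingers":0},{"rot":[0,0,-0.03],"xyz":[-0.016,0.105,0],"fingers":0},{"rot":[0,0,-0.05],"xyz":[-0.025,0.16,0],"fingers":0},{"rot":[0,0,-0.07],"xyz":[-0.034,0.215,0],"fingers":0},{"rot":[0,0,-0.08],"xyz":[-0.042,0.2675,0],"fingers":0}]' >/dev/null; python3 -m handwheel '[{"rot":[0,0,0],"xyz":[0,0,0],"fingers":0},{"rot":[0,0,0],"xyz":[0,0,-0.03],"fingers":0},{"rot":[0,0,0],"xyz":[0,0,-0.04],"fingers":0},{"rot":[0,0,0],"xyz":[0,0,-0.04],"fingers":0}]' ;python3 st.py
```

```text
time_s: 10.32
tool_pos: [0.4497, 0.2106, 0.0544]
orientation: [0.683, 0.73, -0.001, -0.0]
ft_force: [0.0, 0.0, -0.6]
finger_gap: 0.025
grip_force: 32.8
10.32 [0.4497 0.2106 0.0544] ydir 3.83 z [-0.002 -0.    -1.   ] gap 0.025 [ 0.   0.  -0.6] 32.775135868855614 [ 0.21  0.16  2.05 -0.    0.93  0.14]
```

```bash
python3 -m handwheel '[{"rot":[0,0,0],"xyz":[0,0.001,-0.012],"fingers":0},{"rot":[0,0,0],"xyz":[0,0.001,-0.02],"fingers":0},{"rot":[0,0,0],"xyz":[0,0.001,-0.0235],"fingers":0},{"rot":[0,0,0],"xyz":[0,0.001,-0.0245],"fingers":0},{"rot":[0,0,0],"xyz":[0,0.001,-0.0245],"fingers":0}]'; python3 st.py
```

```text
time_s: 10.95
tool_pos: [0.4502, 0.2125, 0.0306]
orientation: [0.683, 0.731, 0.0, 0.0]
ft_force: [0.1, -0.3, 0.2]
finger_gap: 0.0252
grip_force: 32.8
10.95 [0.4502 0.2125 0.0306] ydir 3.9 z [ 0.001  0.    -1.   ] gap 0.0252 [ 0.1 -0.3  0.2] 32.776296149299924 [0.21 0.21 2.05 0.   0.88 0.14]
```

```bash
python3 -m handwheel '[{"rot":[0,0,0],"xyz":[0,0,-0.0007],"fingers":0},{"rot":[0,0,0],"xyz":[0,0,-0.0007],"fingers":0}]'; python3 -m handwheel '[{"rot":[0,0,0],"xyz":[0,0,0],"fingers":0.4},{"rot":[0,0,0],"xyz":[0,0,0],"fingers":0.6},{"rot":[0,0,0],"xyz":[0,0,0],"fingers":0.9},{"rot":[0,0,0],"xyz":[0,0,0],"fingers":1},{"rot":[0,0,0],"xyz":[0,0,0.01],"fingers":1}]'; python3 -m handwheel '[{"rot":[0,0,0],"xyz":[0,0,0.03],"fingers":1},{"rot":[0,0,0],"xyz":[0,0,0.065],"fingers":1},{"rot":[0,0,0.02],"xyz":[0.008,-0.055,0.065],"fingers":1},{"rot":[0,0,0.04],"xyz":[0.016,-0.11,0.065],"fingers":1},{"rot":[0,0,0.06],"xyz":[0.025,-0.17,0.065],"fingers":1}]' >/dev/null;python3 -m handwheel '[{"rot":[0,0,0.02],"xyz":[0.008,-0.05,0],"fingers":1},{"rot":[0,0,0.02],"xyz":[0.016,-0.1,0],"fingers":1},{"rot":[0,0,0.02],"xyz":[0.025,-0.148,0],"fingers":1},{"rot":[0,0,0.02],"xyz":[0.025,-0.148,-0.02],"fingers":1},{"rot":[0,0,0.02],"xyz":[0.025,-0.148,-0.04],"fingers":1}]' >/dev/null; python3 st.py;python3 - <<'E'
from h import *
s,_=optics.camera("scene");t,_=optics.camera("top")
a=cv2.resize(s[170:260,110:310],(800,300),interpolation=cv2.INTER_CUBIC)
b=cv2.resize(t[195:250,175:315],(760,299),interpolation=cv2.INTER_CUBIC)
cv2.imwrite("pics/s6.png",np.vstack([a,np.pad(b,((0,0),(0,40),(0,0)))]))
E
```

```text
time_s: 11.2
tool_pos: [0.4504, 0.2125, 0.0303]
orientation: [0.683, 0.731, 0.0, 0.0]
ft_force: [-2.4, -1.4, 5.6]
finger_gap: 0.0253
grip_force: 33.7
time_s: 11.82
tool_pos: [0.4492, 0.2122, 0.0394]
orientation: [0.683, 0.731, -0.001, -0.001]
ft_force: [1.2, 0.2, 0.3]
finger_gap: 0.0854
grip_force: 0.0
13.07 [ 0.5005 -0.1067  0.0652] ydir 8.39 z [ 0.002 -0.001 -1.   ] gap 0.0851 [-0.2  0.1  0.9] 0.0 [-0.43  0.17  2.01  0.    0.96 -0.58]
```

View pics/s6.png

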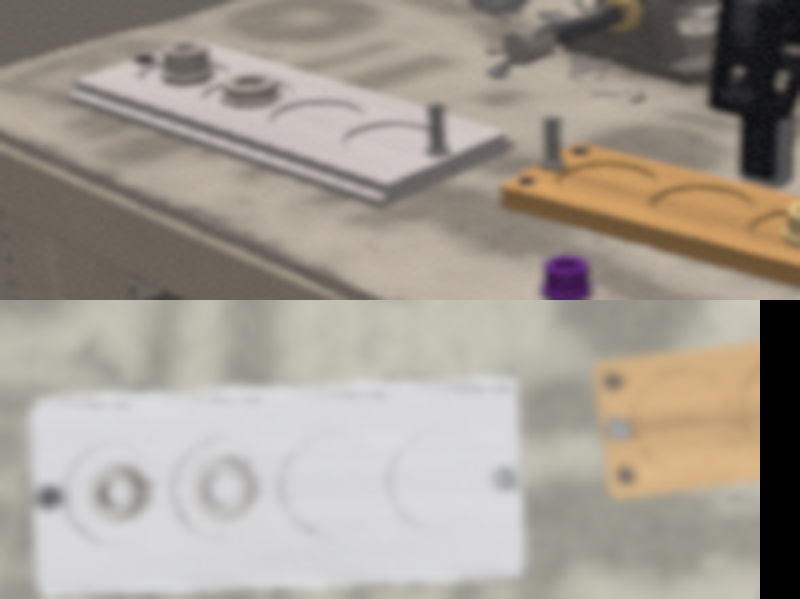

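Both bushes stand centred in their pockets (top part: bush_1 (121,492), bush_3 (228,488)). The gripper is above brass bush_2. Descend and grip.

```bash
python3 -m handwheel '[{"rot":[0,0,0],"xyz":[0,0,-0.02],"fingers":1},{"rot":[0,0,0],"xyz":[0,0,-0.03],"fingers":1},{"rot":[0,0,0],"xyz":[0,0,-0.0345],"fingers":1},{"rot":[0,0,0],"xyz":[0,0,-0.0345],"fingers":0.5},{"rot":[0,0,0],"xyz":[0,0,-0.0345],"fingers":0.4}]'; python3 -m handwheel '[{"rot":[0,0,0],"xyz":[0,0,0],"fingers":0.3},{"rot":[0,0,0],"xyz":[0,0,0],"fingers":0.2},{"rot":[0,0,0],"xyz":[0,0,0],"fingers":0.1},{"rot":[0,0,0],"xyz":[0,0,0],"fingers":0},{"rot":[0,0,0],"xyz":[0,0,0],"fingers":0}]' 30; python3 st.py; python3 -m handwheel '[{"rot":[0,0,0],"xyz":[0,0,0.005],"fingers":0},{"rot":[0,0,0],"xyz":[0,0,0.012],"fingers":0},{"rot":[0,0,0],"xyz":[0,0,0.025],"fingers":0},{"rot":[0,0,0],"xyz":[0,0,0.045],"fingers":0},{"rot":[0,0,0],"xyz":[0,0,0.065],"fingers":0}]';  python3 st.py; python3 - <<'E'
from h import *
s,_=optics.camera("scene")
cv2.imwrite("pics/s7.png",cv2.resize(s[150:270,230:370],(700,600),interpolation=cv2.INTER_CUBIC))
E
```

```text
time_s: 13.8
tool_pos: [0.5004, -0.1058, 0.0308]
orientation: [0.653, 0.757, 0.0, 0.001]
ft_force: [-0.4, 0.1, -1.1]
finger_gap: 0.0518
grip_force: 0.0
time_s: 14.42
tool_pos: [0.5003, -0.1058, 0.0307]
orientation: [0.653, 0.757, 0.0, 0.0]
ft_force: [-0.6, 0.1, 6.4]
finger_gap: 0.0203
grip_force: 29.4
14.43 [ 0.5003 -0.1058  0.0307] ydir 8.48 z [ 0. -0. -1.] gap 0.0203 [-0.6  0.1  6.4] 29.441783130168915 [-0.43  0.24  2.02 -0.    0.89 -0.58]
time_s: 15.05
tool_pos: [0.5001, -0.1057, 0.0965]
orientation: [0.653, 0.757, 0.0, 0.0]
ft_force: [0.2, -0.0, 0.2]
finger_gap: 0.0202
grip_force: 29.3
15.05 [ 0.5001 -0.1057  0.0965] ydir 8.48 z [ 0.001 -0.    -1.   ] gap 0.0202 [ 0.2 -0.   0.2] 29.346701502799988 [-0.43  0.11  2.01 -0.    1.02 -0.58]
```

View pics/s7.png

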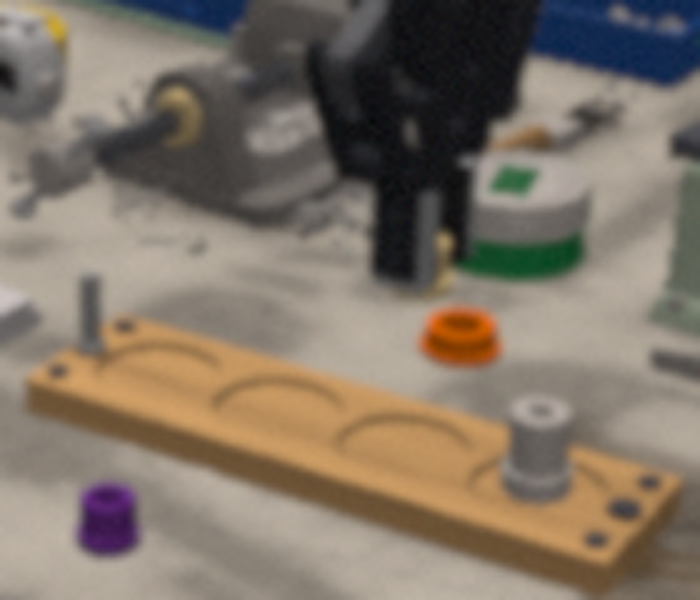

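Bush_2 is held upright at (425,270). Carry to the third pocket.

```bash
python3 -m handwheel '[{"rot":[0,0,-0.01],"xyz":[-0.008,0.05,0],"fingers":0},{"rot":[0,0,-0.03],"xyz":[-0.018,0.105,0],"fingers":0},{"rot":[0,0,-0.05],"xyz":[-0.028,0.16,0],"fingers":0},{"rot":[0,0,-0.07],"xyz":[-0.038,0.215,0],"fingers":0},{"rot":[0,0,-0.08],"xyz":[-0.047,0.2665,0],"fingers":0}]' >/dev/null; python3 -m handwheel '[{"rot":[0,0,0],"xyz":[0,0,0],"fingers":0},{"rot":[0,0,0],"xyz":[0,0,-0.03],"fingers":0},{"rot":[0,0,0],"xyz":[0,0,-0.04],"fingers":0},{"rot":[0,0,0],"xyz":[0,0,-0.04],"fingers":0}]' ;python3 st.py
```

```text
time_s: 16.23
tool_pos: [0.4526, 0.1601, 0.0547]
orientation: [0.683, 0.73, -0.001, -0.001]
ft_force: [0.1, 0.6, -0.8]
finger_gap: 0.0203
grip_force: 29.4
16.23 [0.4526 0.1601 0.0547] ydir 3.83 z [-0.002 -0.    -1.   ] gap 0.0203 [ 0.1  0.6 -0.8] 29.41016435623169 [ 0.1   0.13  2.09 -0.    0.93  0.04]
```

```bash
python3 -m handwheel '[{"rot":[0,0,0],"xyz":[0,0,-0.012],"fingers":0},{"rot":[0,0,0],"xyz":[0,0,-0.02],"fingers":0},{"rot":[0,0,0],"xyz":[0,0,-0.0235],"fingers":0},{"rot":[0,0,0],"xyz":[0,0,-0.0245],"fingers":0},{"rot":[0,0,0],"xyz":[0,0,-0.0245],"fingers":0}]'; python3 -m handwheel '[{"rot":[0,0,0],"xyz":[0,0,-0.0005],"fingers":0},{"rot":[0,0,0],"xyz":[0,0,-0.0005],"fingers":0}]'
```

```text
time_s: 16.85
tool_pos: [0.4532, 0.1609, 0.0309]
orientation: [0.683, 0.731, 0.0, 0.0]
ft_force: [0.7, 0.3, -0.4]
finger_gap: 0.0206
grip_force: 29.4
time_s: 17.1
tool_pos: [0.4533, 0.161, 0.0307]
orientation: [0.683, 0.731, 0.0, 0.0]
ft_force: [-1.2, 0.1, 4.7]
finger_gap: 0.0202
grip_force: 29.7
```

```bash
python3 -m handwheel '[{"rot":[0,0,0],"xyz":[0,0,0],"fingers":0.4},{"rot":[0,0,0],"xyz":[0,0,0],"fingers":0.6},{"rot":[0,0,0],"xyz":[0,0,0],"fingers":0.9},{"rot":[0,0,0],"xyz":[0,0,0],"fingers":1},{"rot":[0,0,0],"xyz":[0,0,0.01],"fingers":1}]' >/dev/null; python3 -m handwheel '[{"rot":[0,0,0],"xyz":[0,0,0.03],"fingers":1},{"rot":[0,0,0],"xyz":[0,0,0.065],"fingers":1},{"rot":[0,0,0.02],"xyz":[0.01,-0.055,0.065],"fingers":1},{"rot":[0,0,0.04],"xyz":[0.02,-0.11,0.065],"fingers":1},{"rot":[0,0,0.06],"xyz":[0.03,-0.165,0.065],"fingers":1}]' >/dev/null;python3 -m handwheel '[{"rot":[0,0,0.02],"xyz":[0.01,-0.05,0],"fingers":1},{"rot":[0,0,0.02],"xyz":[0.02,-0.1,0],"fingers":1},{"rot":[0,0,0.02],"xyz":[0.029,-0.145,0],"fingers":1},{"rot":[0,0,0.02],"xyz":[0.029,-0.145,-0.01],"fingers":1},{"rot":[0,0,0.02],"xyz":[0.029,-0.145,-0.03],"fingers":1}]' >/dev/null; python3 st.py;python3 - <<'E'
from h import *
s,_=optics.camera("scene");t,_=optics.camera("top")
a=cv2.resize(s[170:270,130:370],(800,300),interpolation=cv2.INTER_CUBIC)
b=cv2.resize(t[195:250,175:315],(760,299),interpolation=cv2.INTER_CUBIC)
cv2.imwrite("pics/s8.png",np.vstack([a,np.pad(b,((0,0),(0,40),(0,0)))]))
E
```

```text
18.98 [ 0.5125 -0.1493  0.0758] ydir 8.44 z [ 0.002 -0.001 -1.   ] gap 0.0854 [ 0.7  1.  -1. ] 0.0 [-0.5   0.2   1.96  0.    0.98 -0.64]
```

View pics/s8.png

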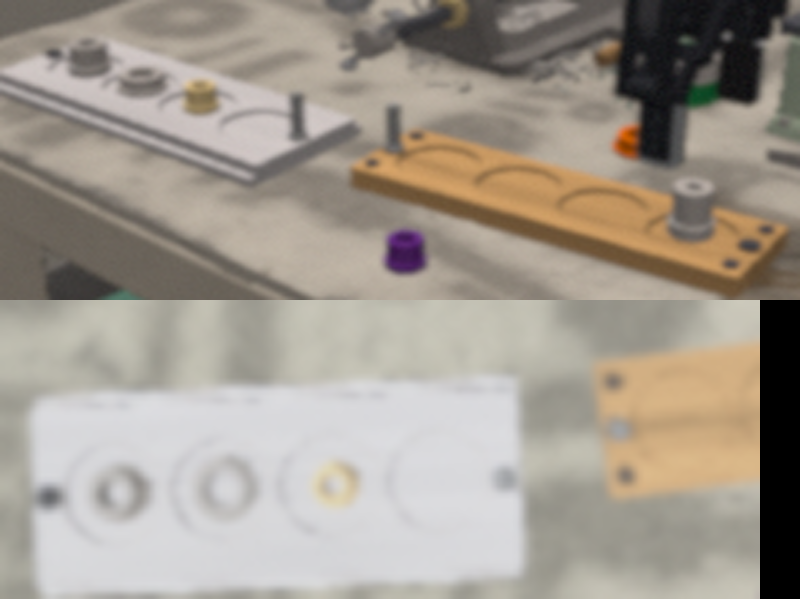

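Three bushes stand centred in the metal rack, with brass at (337,485), and the gripper is above bush_4. Pick it.

```bash
python3 -m handwheel '[{"rot":[0,0,0],"xyz":[0,0,-0.02],"fingers":1},{"rot":[0,0,0],"xyz":[0,0,-0.038],"fingers":1},{"rot":[0,0,0],"xyz":[0,0,-0.044],"fingers":1},{"rot":[0,0,0],"xyz":[0,0,-0.044],"fingers":0.5},{"rot":[0,0,0],"xyz":[0,0,-0.044],"fingers":0.4}]'; python3 -m handwheel '[{"rot":[0,0,0],"xyz":[0,0,0],"fingers":0.35},{"rot":[0,0,0],"xyz":[0,0,0],"fingers":0.3},{"rot":[0,0,0],"xyz":[0,0,0],"fingers":0.2},{"rot":[0,0,0],"xyz":[0,0,0],"fingers":0},{"rot":[0,0,0],"xyz":[0,0,0],"fingers":0}]' 30; python3 st.py; python3 -m handwheel '[{"rot":[0,0,0],"xyz":[0,0,0.005],"fingers":0},{"rot":[0,0,0],"xyz":[0,0,0.012],"fingers":0},{"rot":[0,0,0],"xyz":[0,0,0.025],"fingers":0},{"rot":[0,0,0],"xyz":[0,0,0.045],"fingers":0},{"rot":[0,0,0],"xyz":[0,0,0.07],"fingers":0}]';  python3 st.py; python3 - <<'E'
from h import *
s,_=optics.camera("scene")
cv2.imwrite("pics/s9.png",cv2.resize(s[150:270,250:390],(700,600),interpolation=cv2.INTER_CUBIC))
E
```

```text
time_s: 19.7
tool_pos: [0.5125, -0.1493, 0.0319]
orientation: [0.653, 0.757, 0.0, 0.001]
ft_force: [0.3, -0.1, -0.1]
finger_gap: 0.0517
grip_force: 0.0
time_s: 20.32
tool_pos: [0.5123, -0.1493, 0.0317]
orientation: [0.653, 0.757, 0.0, 0.0]
ft_force: [-1.9, -0.1, 5.6]
finger_gap: 0.023
grip_force: 29.5
20.32 [ 0.5123 -0.1493  0.0317] ydir 8.48 z [ 0.001 -0.    -1.   ] gap 0.023 [-1.9 -0.1  5.6] 29.53192949295044 [-0.5   0.28  1.96 -0.    0.9  -0.64]
time_s: 20.95
tool_pos: [0.5117, -0.149, 0.1022]
orientation: [0.653, 0.757, -0.0, -0.0]
ft_force: [-0.2, -0.0, -0.9]
finger_gap: 0.0227
grip_force: 29.4
20.95 [ 0.5117 -0.149   0.1022] ydir 8.48 z [-0.  0. -1.] gap 0.0227 [-0.2 -0.  -0.9] 29.41281348466873 [-0.5   0.15  1.95  0.    1.04 -0.64]
```

View pics/s9.png

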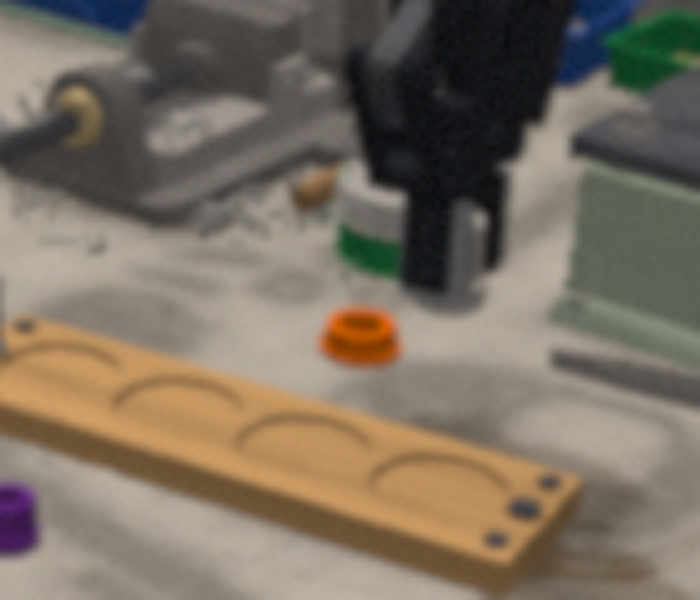

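Bush_4 is held upright at (455,290), and the wooden rack is empty. Carry to the pocket beside the metal pin.

```bash
python3 -m handwheel '[{"rot":[0,0,-0.01],"xyz":[-0.01,0.05,0],"fingers":0},{"rot":[0,0,-0.03],"xyz":[-0.021,0.1,0],"fingers":0},{"rot":[0,0,-0.05],"xyz":[-0.033,0.155,0],"fingers":0},{"rot":[0,0,-0.07],"xyz":[-0.045,0.21,0],"fingers":0},{"rot":[0,0,-0.08],"xyz":[-0.0555,0.259,0],"fingers":0}]' >/dev/null; python3 -m handwheel '[{"rot":[0,0,0],"xyz":[0,0,0],"fingers":0},{"rot":[0,0,0],"xyz":[0,0,-0.02],"fingers":0},{"rot":[0,0,0],"xyz":[0,0,-0.045],"fingers":0},{"rot":[0,0,0],"xyz":[0,0,-0.045],"fingers":0}]' ;python3 st.py
```

```text
time_s: 22.12
tool_pos: [0.4551, 0.1091, 0.0547]
orientation: [0.683, 0.73, -0.001, -0.001]
ft_force: [-0.6, -0.3, -0.9]
finger_gap: 0.0228
grip_force: 29.5
22.12 [0.4551 0.1091 0.0547] ydir 3.84 z [-0.004 -0.    -1.   ] gap 0.0228 [-0.6 -0.3 -0.9] 29.506571888923645 [-0.01  0.1   2.12 -0.    0.93 -0.07]
```

```bash
python3 -m handwheel '[{"rot":[0,0,0],"xyz":[0,0.001,-0.012],"fingers":0},{"rot":[0,0,0],"xyz":[0,0.001,-0.019],"fingers":0},{"rot":[0,0,0],"xyz":[0,0.001,-0.0225],"fingers":0},{"rot":[0,0,0],"xyz":[0,0.001,-0.0235],"fingers":0},{"rot":[0,0,0],"xyz":[0,0.001,-0.0235],"fingers":0}]'; python3 -m handwheel '[{"rot":[0,0,0],"xyz":[0,0,-0.0005],"fingers":0},{"rot":[0,0,0],"xyz":[0,0,-0.0005],"fingers":0}]'
```

```text
time_s: 22.75
tool_pos: [0.4567, 0.1109, 0.0329]
orientation: [0.683, 0.731, 0.0, 0.0]
ft_force: [0.6, 0.6, -0.5]
finger_gap: 0.0226
grip_force: 29.5
time_s: 23.0
tool_pos: [0.4566, 0.1109, 0.0323]
orientation: [0.683, 0.731, 0.0, 0.0]
ft_force: [0.5, 0.8, -0.4]
finger_gap: 0.0233
grip_force: 29.5
```

Picked at 0.0317, no contact yet, so a little lower.

```bash
python3 -m handwheel '[{"rot":[0,0,0],"xyz":[0,0,-0.0007],"fingers":0},{"rot":[0,0,0],"xyz":[0,0,-0.0007],"fingers":0}]';python3 -m handwheel '[{"rot":[0,0,0],"xyz":[0,0,0],"fingers":0.4},{"rot":[0,0,0],"xyz":[0,0,0],"fingers":0.6},{"rot":[0,0,0],"xyz":[0,0,0],"fingers":0.9},{"rot":[0,0,0],"xyz":[0,0,0],"fingers":1},{"rot":[0,0,0],"xyz":[0,0,0.01],"fingers":1}]' >/dev/null; python3 -m handwheel '[{"rot":[0,0,0],"xyz":[0,0,0.03],"fingers":1},{"rot":[0,0,0],"xyz":[0,0,0.08],"fingers":1},{"rot":[0,0,0],"xyz":[0.01,-0.055,0.1],"fingers":1},{"rot":[0,0,0],"xyz":[0.02,-0.11,0.1],"fingers":1},{"rot":[0,0,0],"xyz":[0.03,-0.165,0.1],"fingers":1}]' >/dev/null;python3 -m handwheel '[{"rot":[0,0,0],"xyz":[0,-0.05,0],"fingers":1},{"rot":[0,0,0],"xyz":[0,-0.1,0],"fingers":1},{"rot":[0,0,0],"xyz":[0,-0.1,0],"fingers":1},{"rot":[0,0,0],"xyz":[0,-0.1,0],"fingers":1}]' ;python3 - <<'E'
from h import *
s,_=optics.camera("scene");t,_=optics.camera("top")
a=cv2.resize(s[130:270,110:370],(600,300),interpolation=cv2.INTER_CUBIC)
b=cv2.resize(t[195:250,175:315],(600,299),interpolation=cv2.INTER_CUBIC)
cv2.imwrite("pics/s10.png",np.vstack([a,b]))
E
```

```text
time_s: 23.25
tool_pos: [0.4566, 0.1109, 0.0317]
orientation: [0.683, 0.731, 0.0, 0.0]
ft_force: [-0.8, 1.2, 1.9]
finger_gap: 0.0229
grip_force: 29.7
time_s: 25.0
tool_pos: [0.4863, -0.1539, 0.1418]
orientation: [0.683, 0.731, 0.0, -0.0]
ft_force: [0.4, -0.0, -0.4]
finger_gap: 0.0853
grip_force: 0.0
```

View pics/s10.png

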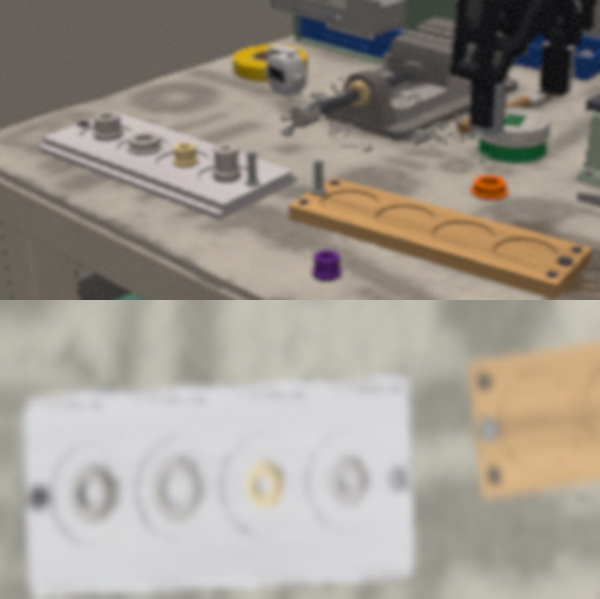

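All four bushes stand upright and inside their pocket circles: (96,492), (180,488), brass (266,485) and (350,480). The tin and the counter have not moved.

```bash
python3 -c "
from plant import robot
print(robot.close_job())"
```

```text
the job is handed in; nothing more can be done
None
```

The job is handed in after about 25 s: bush_1, bush_3, bush_2 and bush_4 were moved in that order into the metal rack, bush_1 farthest from its stop pin and bush_4 beside it, all upright in their pockets in the last picture, with the grease tin and tally counter left alone.

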